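# Show where the burner's spare fuel tin is kept

## Robot

A 7-joint arm with a two-finger parallel gripper is mounted at the origin on the work surface. World frame = base frame: x ahead of the robot, y to its left, z up, the work surface at z = 0. Lengths are in m, angles in rad, forces in N, time in s.
With the tool pointing down it reaches from about 0.425 to 0.875 m from the base axis. Payload 4.7 kg.
Tool frame: the origin (TCP) lies at the very end of the fingers, on their centre line; the grasp point (between the pads) lies 19 mm behind it (ctrl.grasp_offset is the distance from the TCP to the grasp point, in m); z points along the fingers, y is the direction in which the jaws open and shut (so a half turn about z gives the same grasp; the last joint's range is limited). The gripper opens to 87 mm and grips with 3 to 60 N. Pads are 19 mm wide; open, the fingers measure 117 mm over their backs; the gripper's body (75 mm by 190 mm) begins 51 mm behind the grasp point.
Start: joints at [-1.23, 0.321, -0.07, 1.45, 0.023, 1.371, -0.057], TCP at [0.209, 0.616, 0.223] pointing down, gripper open.
Joint ranges: [-2.86, 2.86], [-0.3, 2.09], [-1.38, 1.24], [0.06, 2.45], [-1.56, 4.7], [0.09, 2.05], [-2.69, 2.69]. Speed limits (rad/s): [2.57, 2.57, 3.14, 3.14, 3.14, 3.14, 3.14].

## Interface

Orientations are given as a rotation vector (axis times angle).
In Python, from bench import ctrl gives the robot as it stands.
- The arm moves only by the shell command python3 -m creep 'ROWS' [FORCE]. ROWS is JSON, a list that holds one entry, the list of rows, each a list of 7 numbers: the opening, from 0 (shut) to 1 (fully open), then the shift along the tool's x, y, z in mm, then the turn, a rotation vector about the tool's x, y, z in rad. In form: [[[grip, dx, dy, dz, rx, ry, rz], ...]]. A call has 1 to 5 rows; each row is the pose to reach, as a shift and turn from the pose commanded when the call began, along the tool's axes at that moment; what a row does not reach only later rows make up. A row lasts 1/10 s, in which the tool goes at most 50 mm and 8.59 degrees, less where a joint would pass 70% of its speed; a pose out of reach is approached as far as the arm can. A call with a gripper value outside its range is refused whole. The fingers move at their own pace and stop on an object; FORCE is the grip in N (left out, the last holds). Time passes only in rows, so rows that repeat a pose let the fingers close. It gives the time, the measured TCP pose, the force and the opening at its end, in the units of the state.
- ctrl.get_state(): the state, without advancing time (a new reading comes with each control period).
- ctrl.get_image(name): name is "side" or "top" or "wrist"; returns the picture (420x560x3 uint8, red, green, blue); there is no depth.
- ctrl.camera_params(name): a dict with "K" (3x3 intrinsics, pixels), "pose" (4x4, takes a point from camera to world coordinates). Camera axes: x right, y down, z forward; pixel columns grow to the right and rows downward; lengths in m; the calibration is good to about 2 mm. A picture is of the moment at which its call begins: read the wrist's pose just before it. camera_params takes no time and is no camera call; for the wrist camera it gives the pose at the moment of the call.
- ctrl.close_job(): hands the job in, once; it reports no verdict.
The state is a dict: "time": time; "joint_positions": joint angles; "qd": joint speeds; "joint_torque": joint torques, N m; "position": TCP position; "tool_rot": TCP orientation; "ft_force": force on the tool from outside, world axes, zero at the start; "torque": the same for the moment, N m; "grip_width": opening from 0.0 (shut) to 1.0 (fully open).
Only numpy, scipy, OpenCV 4.12 (cv2) and the standard library are available. Lean on these libraries where they do the work, as an engineer would, in place of code of your own. Each camera call takes 0.05 s, during which the arm holds its last target. There are 200 camera calls.

## Task

Show a guest where the spare fuel tin for the fondue burner is kept: with the fingertips hooked behind its front, draw the drawer that stands ajar all the way open, without pinching its front. Then point straight down at the tin with the orange cap, fingertips about three centimetres above it, and hold still there for three seconds, still pointing when you finish. Do not touch the tin, its two neighbours in the drawer or anything standing on the cabinet, and leave the other drawer shut.

Things in the scene. Friction and masses are not known exactly. Their poses are not given: they have to be found in the camera images.
- cabinet_front (a point): Point on the low sage-green cabinet with a pine top, fixed on the counter, 290 mm deep (x), 560 mm wide (y), 126 mm high: mid-point of the top edge of its front (-x) face, from which the drawers slide out towards -x; y along the front, z up. Two drawers side by side, centred 135 mm to either side of this point; either may be the one ajar.
- drawer (a joint): How far the ajar drawer is open, m: 0 shut, 0.19 at its stop. It starts 0.075 to 0.095 open, slides along cabinet_front's -x on metal runners, has about 2 N of friction plus 10 N per m/s, no spring, and stays where it is left.
- drawer_rim (a point): Ajar drawer: mid-point of the top edge of the inner (+x) face of its front, 108 mm above the counter; moves with it, axes as cabinet_front's (opens along -x). Inside 206 mm wide, floor 84 mm below this point. The gap from this face to the cabinet's front edge is the opening less 14 mm (61 to 81 mm at the start), empty; the tin's row is farther back, hidden under the cabinet's top until drawn out.
- front_panel: Sage-green outer board of the ajar drawer's front, 16 mm thick, 262 mm wide, 96 mm high, top edge 108 mm above the counter, no handle. Origin: 44 mm below its centre; axes as cabinet_front's.
- front_backing: Bare pine inner board of the same front, 14 mm thick, 226 mm wide, directly behind the green board, top edge flush with it; its +x face is the one to hook. Origin: in the board's mid-plane, 92 mm below its top edge; axes as cabinet_front's. Pinching the front means squeezing the green board and this one between the fingers.
- other_drawer (a joint): How far the other drawer is open, m: 0 shut, as it starts. It looks the same from the front and has no handle.
- tin_top (a point): Centre of the top of the fuel tin, on its orange cap; z up. Loose steel tin with a dark band, 48 mm across, 36 mm high, plus the cap 40 mm across, 10 mm high; stands on the drawer floor (24 mm above the counter), 95 to 127 mm behind the front's inner face, left, middle or right in a row of three, 68 mm apart. It moves with the drawer.
- tin: The same fuel tin; origin at the centre of its underside, z up.
- jar: Amber glass jar with a white cap, 44 mm across, 50 mm high, loose in the same row. Origin: centre of its underside. A bystander, not to be touched.
- ramekin: Blue ceramic ramekin, 52 mm across, 34 mm high, loose in the same row. Origin: centre of its underside. A bystander, not to be touched.
- pot: Burgundy ceramic fondue pot, 134 mm across, 85 mm high, with a stub handle that points to its +x, to 144 mm from its axis. Origin: centre of its underside. Stands on top of the cabinet, in any of four places in a row; a bystander, not to be touched.
- burner: Steel burner, 100 mm across, 50 mm high. Origin: centre of its underside. Stands on top of the cabinet, in any of four places in a row; a bystander, not to be touched.
- snuffer: Snuffer lid of the burner, 60 mm across, 28 mm high with its black knob, lying loose on the burner. Origin: centre of its underside. A bystander, not to be touched.
- fork_block: Birch fork block, 70 by 90 by 70 mm, with four upright fondue forks with coloured ends, 155 mm high in all. Origin: centre of its underside. Stands on top of the cabinet, in any of four places in a row; a bystander, not to be touched.
- bowls: Stack of three stoneware bowls, 114 mm across, 70 mm high in all. Origin: centre of its underside. Stands on top of the cabinet, in any of four places in a row; a bystander, not to be touched.

How it is judged:
By the outcome, as a careful person would: the job done as asked, in the order asked, and still so for the second after the job is handed in, with the robot touching nothing.
It also fails if it takes over 48 s, if anything falls off the work surface, if the arm or the gripper's body presses on something with over 40 N, if the wrist force passes 120 N, or if a joint passes its speed limit or range.

## Working session

There is one attempt and no reset: what is moved stays moved. The work goes in short steps, Python scripts to look and compute and a shell command to move; the robot and the scene stay as the last step left them, time stands still between calls to the robot, and variables do not carry over. Pictures are saved under pics/ and viewed, about 8 in all and at most 12, crops included, and the job is handed in when it is done.

```bash
ls; mkdir -p pics; python3 - <<'E'
from bench import ctrl
import cv2,numpy as np
ims=[]
for n in("side","top"):
    im=ctrl.get_image(n); cv2.imwrite(f"pics/{n}0.png",im[:,:,::-1])
    p=ctrl.camera_params(n); print(n,np.round(p["K"],1).tolist(),np.round(p["pose"],3).tolist())
s=ctrl.get_state(); print(s["time"],s["position"],s["tool_rot"],s["grip_width"],s["ft_force"])
E
```

```text
pics
side [[386.1, 0.0, 278.7], [0.0, 386.1, 206.9], [0.0, 0.0, 1.0]] [[-0.737, -0.441, 0.512, 0.359], [-0.676, 0.503, -0.538, 0.354], [-0.02, -0.743, -0.669, 0.562], [0.0, 0.0, 0.0, 1.0]]
top [[395.1, 0.0, 277.9], [0.0, 395.1, 211.5], [0.0, 0.0, 1.0]] [[-0.104, -0.971, 0.214, 0.541], [-0.995, 0.102, -0.022, 0.016], [-0.001, -0.215, -0.977, 0.842], [0.0, 0.0, 0.0, 1.0]]
0.1 [0.20855619 0.61511633 0.22154612] [-5.11033770e-01 -3.09954357e+00  2.71376006e-03] 0.9971074225304811 [ 0.04749111 -0.14250964  0.08601961]
```

View pics/top0.png

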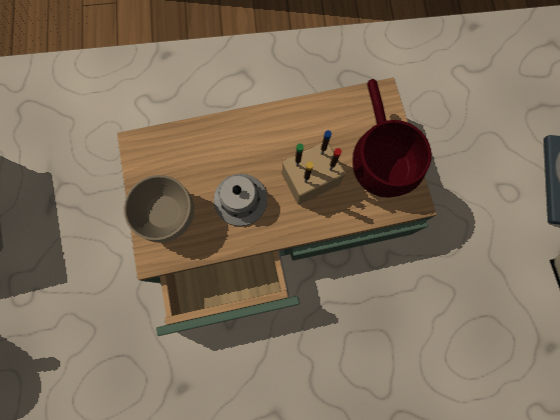

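View pics/side0.png

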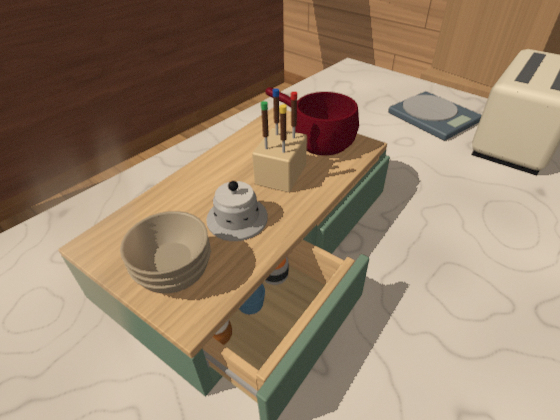

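Top view: the left (+y) drawer is ajar, its green front running from (158,332) to (298,300). Cabinet front edge runs (140,274)–(433,213). Side view: jar nearest (220,328), ramekin in the middle (250,298), dark-banded tin farthest (275,268), so at the -y end.

```bash
cat > h.py <<'E'
from bench import ctrl
import cv2,numpy as np
from scipy.spatial.transform import Rotation as R
def ray(n,uv,z,p=None):
    p=p or ctrl.camera_params(n); T=np.array(p["pose"]); d=T[:3,:3]@np.linalg.inv(p["K"])@[uv[0],uv[1],1]
    return T[:3,3]+d*(z-T[2,3])/d[2]
def proj(n,P):
    p=ctrl.camera_params(n); T=np.array(p["pose"]); c=T[:3,:3].T@(np.array(P)-T[:3,3]); c=p["K"]@c; return c[:2]/c[2]
def rel(P,yaw):
    """mm shift in tool axes and turn to bring TCP to P, tool down, tool x at world yaw"""
    s=ctrl.get_state(); R0=R.from_rotvec(s["tool_rot"]); x=np.array([np.cos(yaw),np.sin(yaw),0]); z=np.array([0,0,-1.])
    Rt=R.from_matrix(np.c_[x,np.cross(z,x),z])
    return np.round(R0.inv().apply(np.array(P)-s["position"])*1e3,1),np.round((R0.inv()*Rt).as_rotvec(),3)
E
python3 - <<'E'
from h import *
im=cv2.imread("pics/top0.png")
# cabinet corners (z=.126) & panel corners (z=.108)
for n,uv,z in[("cabL",(138,274),.126),("cabR",(434,213),.126),("cabBL",(119,134),.126),("panL",(158,331),.108),("panR",(298,301),.108)]:
    print(n,ray("top",uv,z).round(4))
for uv in[(220,328),(250,298),(275,268)]: print(ray("side",uv,.05).round(3))
# refined: crop
c=im[225:345,130:450]; cv2.imwrite("pics/crop0.png",cv2.resize(c,None,fx=2.5,fy=2.5,interpolation=cv2.INTER_CUBIC))
E
```

```text
cabL [0.61  0.262 0.126]
cabR [ 0.6652 -0.2872  0.126 ]
cabBL [0.8833 0.2911 0.126 ]
panL [0.5071 0.2354 0.108 ]
panR [ 0.533 -0.019  0.108]
[0.636 0.195 0.05 ]
[0.641 0.129 0.05 ]
[0.652 0.059 0.05 ]
```

View pics/crop0.png

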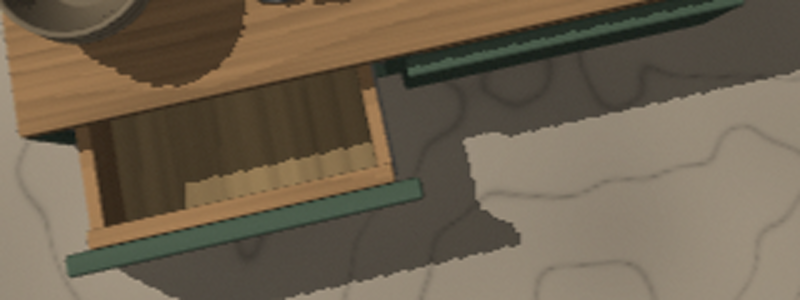

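```bash
python3 - <<'E'
from h import *
a=ray("top",(226,313),.108);b=ray("top",(226,303.8),.108);yaw=.1
ex=np.array([np.cos(yaw),np.sin(yaw),0]);ey=np.array([-ex[1],ex[0],0]);C=np.array([.6376,-.0126,.126])
print([(round(float((p-C)@ex),4),round(float((p-C)@ey),4)) for p in(a,b)])
print("edge 64mm?"); rim=C+ .135*ey; 
face=(b-C)@ex
for off in(.03,):
  P=C+.135*ey+(face+off)*ex
  for z in(.2,.073): P[2]=z; print(P.round(4),*rel(P,yaw+np.pi))
E
```

```text
[(-0.099, 0.1355), (-0.0831, 0.1327)]
edge 64mm?
[0.5713 0.1164 0.2   ] [-503.6 -355.8   22.2] [-0.002 -0.    -0.427]
[0.5713 0.1164 0.073 ] [-503.6 -355.6  149.2] [-0.002 -0.    -0.427]
```

```bash
python3 -m creep '[[[0,-40,-28,0,0,0,0],[0,-80,-56,0,0,0,0],[0,-120,-85,0,0,0,0],[0,-160,-113,0,0,0,0],[0,-200,-141,0,0,0,0]]]' 20
python3 -m creep '[[[0,-40,-28,0,0,0,0],[0,-80,-56,0,0,0,0],[0,-120,-85,0,0,0,0],[0,-160,-113,0,0,0,0],[0,-200,-141,0,0,0,0]]]'
python3 -m creep '[[[0,-35,-25,0,0,0,-0.14],[0,-70,-50,0,0,0,-0.28],[0,-103,-74,0,0,0,-0.427],[0,-103,-74,0,0,0,-0.427],[0,-103,-74,0,0,0,-0.427]]]'
python3 - <<'E'
from h import *
cv2.imwrite("pics/top1.png",ctrl.get_image("top")[:,:,::-1]); cv2.imwrite("pics/w1.png",ctrl.get_image("wrist")[:,:,::-1])
print(*rel([.5713,.1164,.073],.1+np.pi),ctrl.get_state()["ft_force"])
print(ctrl.camera_params("wrist"))
E
```

```text
time: 0.6
position: [0.3536, 0.4158, 0.2222]
tool_rot: [-0.511, -3.1, 0.001]
ft_force: [0.4, -0.6, -0.4]
grip_width: 0.628
time: 1.1
position: [0.4976, 0.2183, 0.2224]
tool_rot: [-0.511, -3.1, -0.0]
ft_force: [1.0, 0.1, -0.4]
grip_width: 0.171
time: 1.6
position: [0.5709, 0.1157, 0.222]
tool_rot: [0.151, -3.137, 0.0]
ft_force: [-0.4, 0.3, -1.1]
grip_width: 0.003
[ -1.2  -2.3 149.1] [ 0.001 -0.001  0.001] [-0.53357605  0.63118523 -0.67541686]
{'K': array([[341.95130098,   0.        , 277.27841486],
       [  0.        , 341.95130098, 205.96848706],
       [  0.        ,   0.        ,   1.        ]]), 'pose': array([[-9.97251026e-02,  9.49491930e-01,  2.97523074e-01,
         4.87952479e-01],
       [ 9.95014552e-01,  9.48702170e-02,  3.07519772e-02,
         1.10551982e-01],
       [ 9.72675622e-04,  2.99106532e-01, -9.54219229e-01,
         3.85741398e-01],
       [ 0.00000000e+00,  0.00000000e+00,  0.00000000e+00,
         1.00000000e+00]])}
```

View pics/w1.png

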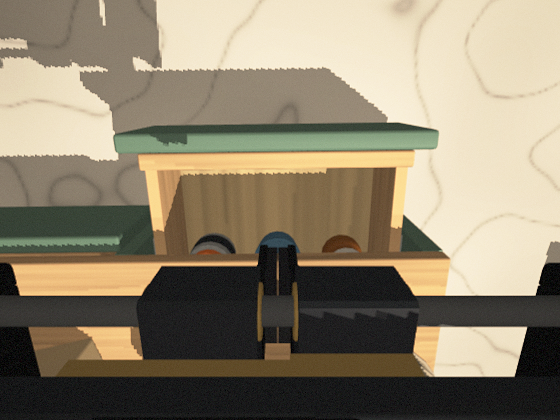

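Wrist view: the pine front's inner top edge is at v≈168, the cabinet edge at v≈255, and the tin with its orange cap is at the left (-y), at (210,252).

```bash
python3 - <<'E'
from h import *
yaw=.1;ex=np.array([np.cos(yaw),np.sin(yaw),0]);ey=np.array([-ex[1],ex[0],0]);C=np.array([.6376,-.0126,.126])
for uv,z in[((138,154),.108),((414,153),.108),((277,168),.108),((277,255),.126),((447,254),.126),((116,137),.108),((438,133),.108)]:
    p=ray("wrist",uv,z); print(uv,p.round(4),round((p-C)@ex,4),round((p-C)@ey,4))
p=ctrl.get_state()["position"]; print((p-C)@ex,(p-C)@ey)
E
```

```text
(138, 154) [0.5418 0.0025 0.108 ] -0.0938 0.0246
(414, 153) [0.5187 0.2255 0.108 ] -0.0946 0.2488
(277, 168) [0.542 0.116 0.108] -0.0823 0.1375
(277, 255) [0.6116 0.123  0.126 ] -0.0124 0.1375
(447, 254) [0.5966 0.2638 0.126 ] -0.0132 0.2791
(116, 137) [ 0.5298 -0.0147  0.108 ] -0.1074 0.0087
(438, 133) [0.5011 0.2411 0.108 ] -0.1105 0.266
-0.05416990997350141 0.13719045674559371
```

```bash
python3 -m creep '[[[0,4,0,40,0,0,0],[0,4,0,80,0,0,0],[0,4,0,115,0,0,0],[0,4,0,140,0,0,0],[0,4,0,150,0,0,0]]]'
python3 -m creep '[[[0,6,0,0,0,0,0],[0,11,0,0,0,0,0],[0,15,0,0,0,0,0],[0,18,0,0,0,0,0],[0,20,0,0,0,0,0]]]'
```

```text
time: 2.2
position: [0.5639, 0.1184, 0.0696]
tool_rot: [0.161, -3.132, 0.001]
ft_force: [-0.6, -0.8, -0.1]
grip_width: 0.003
time: 2.7
position: [0.548, 0.1152, 0.0742]
tool_rot: [-0.157, 3.134, 0.002]
ft_force: [2.2, 0.8, 1.5]
grip_width: 0.004
```

```bash
python3 -m creep '[[[0,8,0,0,0,0,0],[0,18,0,0,0,0,0],[0,29,0,0,0,0,0],[0,40,0,0,0,0,0],[0,50,0,0,0,0,0]]]'
python3 -m creep '[[[0,9,0,0,0,0,0],[0,17,0,0,0,0,0],[0,24,0,0,0,0,0],[0,29,0,0,0,0,0],[0,33,0,0,0,0,0]]]'
python3 - <<'E'
from h import *
cv2.imwrite("pics/top2.png",ctrl.get_image("top")[:,:,::-1]); s=ctrl.get_state();print(s["position"],s["ft_force"])
E
```

```text
time: 3.2
position: [0.4959, 0.1092, 0.0725]
tool_rot: [0.157, -3.137, 0.0]
ft_force: [2.8, -0.1, 1.4]
grip_width: 0.007
time: 3.7
position: [0.4636, 0.1059, 0.0723]
tool_rot: [0.157, -3.137, 0.001]
ft_force: [2.7, -0.5, -0.2]
grip_width: 0.007
[0.46274377 0.10603599 0.07208623] [-0.75650638  0.45026154 -0.34198999]
```

View pics/top2.png

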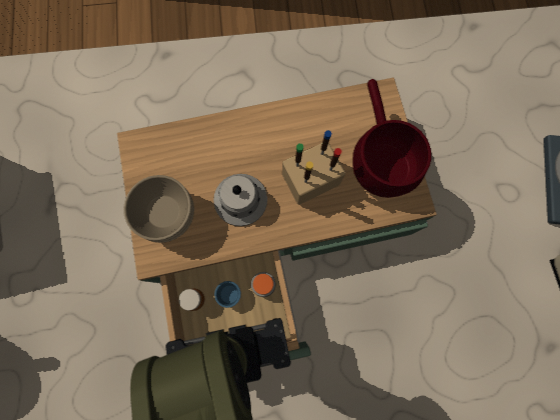

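Top view: the drawer is well out, with the jar at (190,299), ramekin at (228,294) and orange cap at (262,285). The last few millimetres go slowly, until the force shows the stop.

```bash
python3 -m creep '[[[0,2,0,0,0,0,0],[0,4,0,0,0,0,0],[0,6,0,0,0,0,0],[0,8,0,0,0,0,0],[0,8,0,0,0,0,0]]]'
python3 -m creep '[[[0,2,0,0,0,0,0],[0,4,0,0,0,0,0],[0,5,0,0,0,0,0],[0,6,0,0,0,0,0],[0,6,0,0,0,0,0]]]'
```

```text
time: 4.25
position: [0.4558, 0.1056, 0.0725]
tool_rot: [0.157, -3.137, -0.0]
ft_force: [-0.4, 0.0, -0.4]
grip_width: 0.006
time: 4.75
position: [0.4517, 0.1051, 0.0728]
tool_rot: [-0.157, 3.135, 0.001]
ft_force: [5.1, 1.5, -4.4]
grip_width: 0.003
```

```bash
python3 -m creep '[[[0,1,0,0,0,0,0],[0,2,0,0,0,0,0],[0,3,0,0,0,0,0],[0,3,0,0,0,0,0],[0,3,0,0,0,0,0]]]'
python3 -m creep '[[[0,1,0,0,0,0,0],[0,2,0,0,0,0,0],[0,3,0,0,0,0,0],[0,3,0,0,0,0,0],[0,3,0,0,0,0,0]]]'
```

```text
time: 5.25
position: [0.4517, 0.1051, 0.0733]
tool_rot: [-0.157, 3.128, 0.002]
ft_force: [13.1, 0.8, -11.1]
grip_width: 0.007
time: 5.75
position: [0.4518, 0.1052, 0.0738]
tool_rot: [-0.156, 3.121, 0.003]
ft_force: [20.8, 2.3, -16.1]
grip_width: -0.001
```

The drawer is against its stop (position fixed, force rising). Back off, lift clear and look.

```bash
python3 -m creep '[[[0,-7,0,0,0,0,0],[0,-14,0,0,0,0,0],[0,-22,0,0,0,0,0],[0,-22,0,-15,0,0,0],[0,-22,0,-40,0,0,0]]]'
python3 -m creep '[[[0,0,0,-40,0,0,0],[0,0,0,-80,0,0,0],[0,0,0,-110,0,0,0],[0,0,0,-110,0,0,0],[0,0,0,-110,0,0,0]]]'
python3 - <<'E'
from h import *
cv2.imwrite("pics/top3.png",ctrl.get_image("top")[:,:,::-1]); w=ctrl.get_image("wrist")[:,:,::-1];cv2.imwrite("pics/w3.png",w)
yaw=.1;ex=np.array([np.cos(yaw),np.sin(yaw),0]);ey=np.array([-ex[1],ex[0],0]);C=np.array([.6376,-.0126,.126])
for n,f in(("top","top3"),("wrist","w3")):
    im=cv2.imread(f"pics/{f}.png"); h=cv2.cvtColor(im,cv2.COLOR_BGR2HSV)
    m=cv2.inRange(h,(3,190,150),(14,255,255)); k,l,st,ce=cv2.connectedComponentsWithStats(m)
    for i in range(1,k):
        if st[i,4]>40:
            p=ray(n,ce[i],.070); print(n,st[i],ce[i].round(1),p.round(4),round((p-C)@ex,4),round((p-C)@ey,4))
s=ctrl.get_state();print(s["time"],s["position"],s["ft_force"])
E
```

```text
time: 6.25
position: [0.4647, 0.1059, 0.1113]
tool_rot: [0.157, -3.132, 0.003]
ft_force: [0.7, -0.3, 0.3]
grip_width: 0.003
time: 6.75
position: [0.4663, 0.1065, 0.2227]
tool_rot: [-0.157, 3.138, 0.001]
ft_force: [-0.2, -0.1, 0.1]
grip_width: 0.006
top [255 281  19  19 290] [264. 290.] [0.5598 0.0417 0.07  ] -0.072 0.0618
wrist [190 255  35  11 284] [206.3 260.9] [0.5465 0.0423 0.07  ] -0.0852 0.0637
6.85 [0.46533254 0.10624591 0.22107163] [ 0.52776341 -0.50927216  0.16942199]
```

View pics/w3.png

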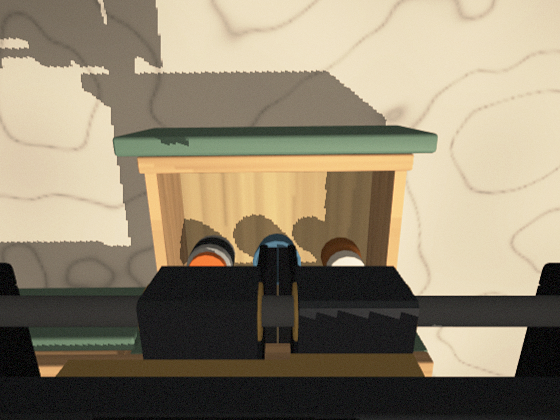

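```bash
python3 - <<'E'
from h import *
print(*rel([.5598,.0417,.100],.1+np.pi))
E
```

```text
[-87.9 -73.6 120.9] [-0.001 -0.003  0.   ]
```

```bash
python3 -m creep '[[[0,-30,-25,0,0,0,0],[0,-60,-50,0,0,0,0],[0,-88,-74,0,0,0,0],[0,-88,-74,30,0,0,0],[0,-88,-74,60,0,0,0]]]'
python3 -m creep '[[[0,0,0,15,0,0,0],[0,0,0,30,0,0,0],[0,0,0,42,0,0,0],[0,0,0,42,0,0,0],[0,0,0,42,0,0,0]]]'
python3 - <<'E'
from h import *
im=[ctrl.get_image(n)[:,:,::-1] for n in("top","side")]
cv2.imwrite("pics/side4.png",cv2.resize(im[1][160:400,150:430],None,fx=2.5,fy=2.5,interpolation=cv2.INTER_CUBIC))
cv2.imwrite("pics/side4f.png",im[1])
s=ctrl.get_state();print(s["position"],s["ft_force"],*rel([.5598,.0417,.1],.1+np.pi),proj("side",s["position"]),proj("side",[.5598,.0417,.07]))
E
```

```text
time: 7.35
position: [0.5615, 0.0402, 0.1604]
tool_rot: [0.153, -3.136, 0.002]
ft_force: [-0.2, 0.6, -0.6]
grip_width: 0.009
time: 7.85
position: [0.5617, 0.0418, 0.1212]
tool_rot: [-0.158, 3.137, 0.0]
ft_force: [0.1, 0.8, -0.2]
grip_width: 0.01
[0.56214019 0.04185228 0.12179188] [ 0.37214079 -0.51675841 -0.24985152] [ 2.4  0.1 21.8] [0.    0.002 0.   ] [326.55046161 262.01034786] [325.72631176 284.31675108]
```

View pics/side4.png

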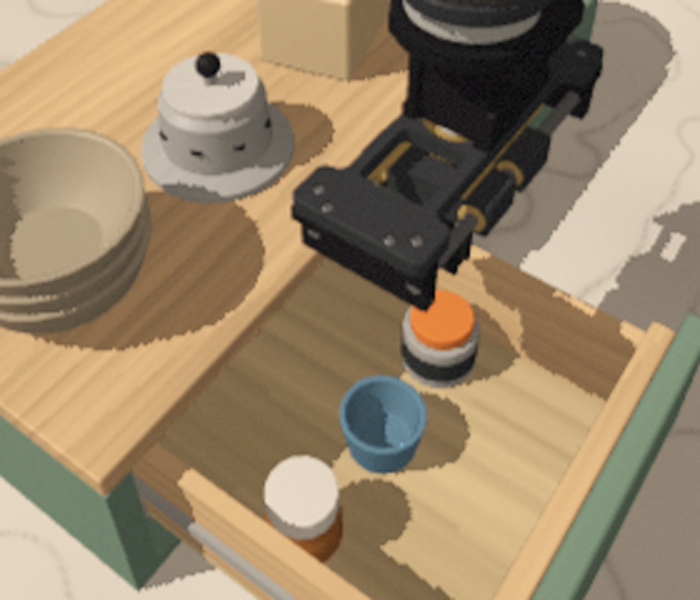

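Side view: the gripper is just above the tin, with the orange cap at crop (441,320), full-image (326,288). The neighbours are clear and undisturbed. I'll cross-check the cap position from this view and then descend.

```bash
python3 - <<'E'
from h import *
im=cv2.imread("pics/side4f.png");h=cv2.cvtColor(im,cv2.COLOR_BGR2HSV)
m=cv2.inRange(h,(3,170,120),(16,255,255)); k,l,st,ce=cv2.connectedComponentsWithStats(m)
for i in range(1,k):
    if st[i,4]>60:
        print(st[i],ce[i]); 
        for z in (.065,.07): print(ray("side",ce[i],z).round(4))
E
```

```text
[315 276  24  24 411] [327.1216545  288.31143552]
[0.5556 0.0431 0.065 ]
[0.5536 0.0463 0.07  ]
```

```bash
python3 -m creep '[[[0,4,1,6,0,0,0],[0,4,1,12,0,0,0],[0,4,1,17,0,0,0],[0,4,1,21,0,0,0],[0,4,1,21,0,0,0]]]'
for i in 1; do python3 - <<'E'
from h import *
s=ctrl.get_state();print(s["position"],s["ft_force"],*rel([.558,.043,.1],.1+np.pi))
cv2.imwrite("pics/side5.png",ctrl.get_image("side")[:,:,::-1]);cv2.imwrite("pics/top5.png",ctrl.get_image("top")[:,:,::-1])
E
done
```

```text
time: 8.45
position: [0.5567, 0.0422, 0.0987]
tool_rot: [0.157, -3.136, 0.0]
ft_force: [-0.4, 0.8, 0.7]
grip_width: 0.002
[0.55665981 0.04218074 0.09871854] [-0.42014996  0.83114318  0.72361204] [-1.4  0.7 -1.3] [-0.    -0.001  0.   ]
```

View pics/side5.png

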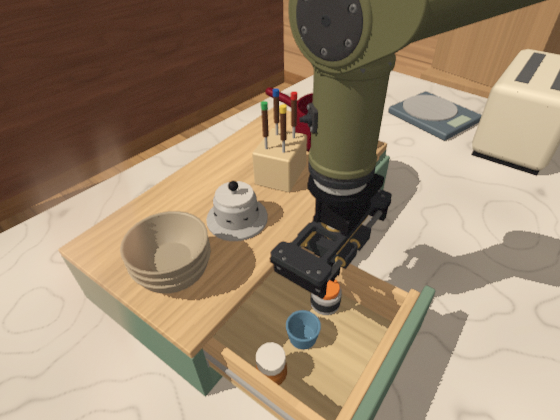

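View pics/top5.png

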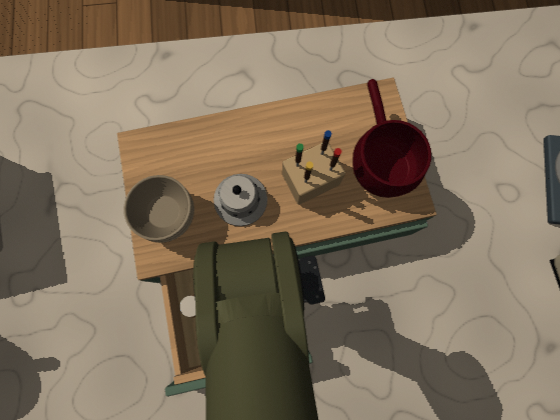

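Both views show the tool straight above the tin, with the other objects where they were and the drawer out. Hold.

```bash
H='see literal rows below'
python3 -m creep '[[[0,0,0,0,0,0,0],[0,0,0,0,0,0,0],[0,0,0,0,0,0,0],[0,0,0,0,0,0,0],[0,0,0,0,0,0,0]]]' | head -2
python3 -m creep '[[[0,0,0,0,0,0,0],[0,0,0,0,0,0,0],[0,0,0,0,0,0,0],[0,0,0,0,0,0,0],[0,0,0,0,0,0,0]]]' | head -2
python3 -m creep '[[[0,0,0,0,0,0,0],[0,0,0,0,0,0,0],[0,0,0,0,0,0,0],[0,0,0,0,0,0,0],[0,0,0,0,0,0,0]]]' | head -2
python3 -m creep '[[[0,0,0,0,0,0,0],[0,0,0,0,0,0,0],[0,0,0,0,0,0,0],[0,0,0,0,0,0,0],[0,0,0,0,0,0,0]]]' | head -2
python3 -m creep '[[[0,0,0,0,0,0,0],[0,0,0,0,0,0,0],[0,0,0,0,0,0,0],[0,0,0,0,0,0,0],[0,0,0,0,0,0,0]]]' | head -2
python3 -m creep '[[[0,0,0,0,0,0,0],[0,0,0,0,0,0,0],[0,0,0,0,0,0,0],[0,0,0,0,0,0,0],[0,0,0,0,0,0,0]]]' | head -2
python3 -m creep '[[[0,0,0,0,0,0,0],[0,0,0,0,0,0,0],[0,0,0,0,0,0,0],[0,0,0,0,0,0,0],[0,0,0,0,0,0,0]]]' | head -2
python3 -m creep '[[[0,0,0,0,0,0,0],[0,0,0,0,0,0,0],[0,0,0,0,0,0,0],[0,0,0,0,0,0,0],[0,0,0,0,0,0,0]]]'
python3 - <<'E'
from h import *
yaw=.1;ex=np.array([np.cos(yaw),np.sin(yaw),0]);C=np.array([.6376,-.0126,.126])
a=cv2.imread("pics/top5.png");b=ctrl.get_image("top")[:,:,::-1]
print("pixels changed:",(np.abs(a.astype(int)-b).max(2)>40).sum())
p=ray("top",(167,390),.108);q=ray("top",(158,331),.108);print("panel corner then/now",(q-C)@ex,(p-C)@ex)
E
```

```text
time: 9.05
position: [0.5573, 0.0423, 0.0997]
time: 9.55
position: [0.5572, 0.0422, 0.0996]
time: 10.05
position: [0.5572, 0.0423, 0.0996]
time: 10.55
position: [0.5572, 0.0423, 0.0996]
time: 11.05
position: [0.5572, 0.0423, 0.0996]
time: 11.55
position: [0.5572, 0.0423, 0.0996]
time: 12.05
position: [0.5572, 0.0423, 0.0996]
time: 12.55
position: [0.5572, 0.0423, 0.0996]
tool_rot: [-0.157, 3.138, 0.0]
ft_force: [-1.6, -0.0, 0.1]
grip_width: 0.006
pixels changed: 22
panel corner then/now -0.10508930533032985 -0.2055644630509039
```

```bash
python3 -c "
from bench import ctrl
print(ctrl.close_job())"
```

```text
the job is handed in; nothing more can be done
None
```

The job is handed in, at about 12.6 s of the 48 s allowed. I hooked the closed fingertips behind the left (+y) drawer's front and drew it out to its stop. Then I pointed straight down at the orange-capped tin, which is the one at the drawer's -y end, and the tool is still there.

- **Drawer:** At the end of the pull the tool stopped moving while the force rose to about 21 N along the pull. In the camera the front has come out about 100 mm, which from 75–95 mm open puts it at its 190 mm stop.
- **Pointing:** The fingertips are at z = 0.0996 m, about 30 mm above the cap. The tool was still to within 0.1 mm for more than 3 s.
- **Contact:** The wrist force while pointing was only about 1.6 N, and the views show the tin's neighbours and the things on the cabinet in place and the other drawer shut. Nothing was pinched, as the gripper stayed closed throughout.
- **Disagreement:** The top and side views put the tin's centre 5–8 mm apart. The side view saw only part of the cap, so I aimed between the two, weighted towards the top view. The sideways aim could be a few millimetres off.

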